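# Check the row of sprung plungers on a test fixture by fingertip

### The arm

A 6-joint arm with a two-finger parallel gripper is mounted at the origin on the work surface. World frame = base frame: x ahead of the robot, y to its left, z up, the work surface at z = 0. Lengths are in mm, angles in rad, forces in N, time in s.
With the tool pointing down it reaches from about 350 to 800 mm from the base axis. Payload 7.3 kg.
Tool frame: the origin (TCP) lies midway between the tips of the shut fingers; the grasp point (between the pads) lies manip.grip_point_offset behind it (manip.grip_point_offset is the distance from the TCP to the grasp point, in mm); z points along the fingers, y is the line along which they close (so a half turn about z gives the same grasp; the last joint's range is limited). The gripper opens to 85 mm and grips with 20 to 120 N. Pads are 22 mm wide; open, the fingers measure 114 mm over their backs; the gripper's body (76 mm by 85 mm) begins 54 mm behind the grasp point. The pads swing forward as they close: fully open they stand 13 mm farther back than shut.
Start: joints at [1.088, 0.342, 1.524, -0, 1.275, -0.146], TCP at [173.482, 495.528, 231.322] pointing down, gripper open.
Joint ranges: [-2.53, 2.53], [-0.77, 2.02], [0.04, 2.7], [-1, 4.14], [0.28, 2.66], [-3.11, 3.11]. Speed limits (rad/s): [2.57, 2.57, 3.14, 3.14, 3.14, 3.14].

### API

Orientations are given as a unit quaternion [w, x, y, z].
In Python, from bench import manip gives the robot as it stands.
- The arm moves only by the shell command python3 -m inch 'ROWS' [OPENING]. ROWS is JSON, a list of rows, each a list of 2 entries, a list of its own where there are three numbers: the shift along the world's x, y, z in mm, then the turn about the world's z in degrees. In form: [[[dx, dy, dz], twist], ...]. A call has 1 to 12 rows; each row shifts and turns the commanded pose from where the row before left it; what a row does not reach is not made up. A row lasts 1/12 s, in which the tool goes at most 41.7 mm and 7.16 degrees, less where a joint would pass 70% of its speed; a pose out of reach is approached as far as the arm can. A call with a gripper value outside its range is refused whole. OPENING is the opening, from -1 (shut) to 1 (fully open), so that 0 is half open, set as the call begins (- or left out, the last holds). The fingers move at their own pace and stop on an object; the grip force is fixed at half the most. Time passes only in rows, so rows that do not move let the fingers close. It gives the time, the measured TCP pose, the force, the opening and the grip force at its end, in the units of the state.
- manip.get_obs(): the state, without advancing time (a new reading comes with each control period).
- manip.snapshot(name): name is "scene" or "side" or "wrist"; returns a dict with "pixels" (480x640x3 uint8, red, green, blue), "fx", "fy", "cx", "cy" (pixels), "position" and "orientation" of the camera in the world. Camera axes: x right, y up, looking along -z (the intrinsics and any distortion apply to the point x, -y, -z); pixel columns grow to the right and rows downward; lengths in mm; the calibration is good to about 2 mm. A picture is of the moment at which its call begins. There is no depth.
- manip.close_job(): hands the job in; it is judged then, once.
Trained networks look in a picture, given as the dict that the camera call returned (one of the last four; its "shot" number tells which), for a name from the list of things; names that differ only in an ending like _2 or _b are one class to them, and where a whole thing is asked for, a point or a joint stands for the part that bears it (a point fixed in the world has none). Each returns a list of dicts, best first, with "confidence" (0 to 1); they miss things now and then, are a little off and sometimes report something else, mostly with a low value. They report only what shows in the picture. A call takes as long as a camera call.
- manip.recognise(picture, name): "location" ([column, row] in pixels, amid what is visible of it).
- manip.mark_of(picture, name): "location" ([column, row] in pixels: a listed point, or the origin of a listed thing).
The state is a dict: "time_s": time; "q": joint angles; "dq": joint speeds; "effort": joint torques, N m; "tool_pos": TCP position; "eef_rot": TCP orientation; "wrist_force": force on the tool from outside, world axes, zero at the start; "moment": the same for the moment, N m; "opening": finger opening in mm; "grasp_force": force on a finger pad.
Only numpy, scipy, OpenCV 4.12 (cv2) and the standard library are available. Lean on these libraries where they do the work, as an engineer would, in place of code of your own. Each camera call takes 0.05 s, during which the arm holds its last target. There are 200 camera calls.

### The job

Check the test fixture for sticking plungers: with the closed fingertips follow the row of four white domed plungers in order, beginning with the one next to the round metal post, and press each gently about half way down and let it spring up again, one at a time, never ramming one to its stop. Between neighbours go straight along the row with the fingertips low, within 3 cm above the heads. Do not grasp or lift anything, do not shift the fixture, leave the loose things on and around it alone, and finish clear of everything with all four plungers up.

Things in the scene. Friction and masses are not known exactly. Their poses are not given: they have to be found in the camera images.
- fixture: test fixture: heavy rigid slab, bare metal with a black top plate, 290 (its x) by 150 (its y) by 45 mm high, 2 to 3 kg, loose on the table at any turn about the vertical. Origin: centre of its underside; x runs along the row from plunger 1 to 4, z up. Plungers 1 to 4 stand in a slightly bowed row at (x, y) mm (-72, -10), (-25, 10), (25, 10), (72, -10), crowns 61 mm above the table
- post_top (a point): top of the round metal post fixed to the plate beyond plunger 1: 18 mm across, 30 mm tall above the plate, at (-122, -10) mm in the fixture
- bar_top (a point): centre of the top of the low aluminium bar fixed to the plate beyond plunger 4: 16 (x) by 50 (y) mm, 12 mm tall above the plate, at (125, -10) mm in the fixture
- plunger1_crown (a point): top of plunger 1, the one next to the round metal post: centre of the dome of a white plastic head 16 mm across that stands 16 mm above the fixture's top plate when up. The point moves down with the plunger; x, y and z as the fixture's
- plunger1 (a joint): how far plunger 1 is pressed down, in m: 0 fully up, 0.012 at its stop (head still 4 mm proud). Pushed straight down against a spring: 2 N to start it, 0.5 N more per mm, 8 N at the stop; springs back up at once when let go
- plunger2_crown (a point): top of plunger 2, number 2 along the row from the round post: centre of the dome of a white plastic head 16 mm across that stands 16 mm above the fixture's top plate when up. The point moves down with the plunger; x, y and z as the fixture's
- plunger2 (a joint): how far plunger 2 is pressed down, in m: 0 fully up, 0.012 at its stop (head still 4 mm proud). Pushed straight down against a spring: 2 N to start it, 0.5 N more per mm, 8 N at the stop; springs back up at once when let go
- plunger3_crown (a point): top of plunger 3, number 3 along the row from the round post: centre of the dome of a white plastic head 16 mm across that stands 16 mm above the fixture's top plate when up. The point moves down with the plunger; x, y and z as the fixture's
- plunger3 (a joint): how far plunger 3 is pressed down, in m: 0 fully up, 0.012 at its stop (head still 4 mm proud). Pushed straight down against a spring: 2 N to start it, 0.5 N more per mm, 8 N at the stop; springs back up at once when let go
- plunger4_crown (a point): top of plunger 4, the last, next to the low aluminium bar: centre of the dome of a white plastic head 16 mm across that stands 16 mm above the fixture's top plate when up. The point moves down with the plunger; x, y and z as the fixture's
- plunger4 (a joint): how far plunger 4 is pressed down, in m: 0 fully up, 0.012 at its stop (head still 4 mm proud). Pushed straight down against a spring: 2 N to start it, 0.5 N more per mm, 8 N at the stop; springs back up at once when let go
- mid12 (a point): point on the fixture's top plate (45 mm above the table) half way between plungers 1 and 2
- mid23 (a point): point on the fixture's top plate (45 mm above the table) half way between plungers 2 and 3
- mid34 (a point): point on the fixture's top plate (45 mm above the table) half way between plungers 3 and 4
- relay: leave alone: loose small blue relay, a box 28 by 18 by 16 mm lying on the fixture's top plate, on the row's +y side; origin at the centre of its underside
- standoff: leave alone: loose brass standoff, an upright cylinder 14 mm across and 24 mm tall, on the fixture's top plate on the row's -y side near plunger 4; origin at the centre of its underside
- board: leave alone: loose green circuit board, 110 by 75 mm, up to 16 mm high with its parts, flat on the table beside the fixture; origin at the centre of its underside
- jar: leave alone: closed jar 48 mm across and 50 mm tall, standing on the table beside the fixture; origin at the centre of its underside

How it is judged (in metres and radians):
On the way, in this order (a step that is already met when the one before it is completed fails the run):
1. plunger 1 is pressed about half way down (3.5 mm or more) (value of joint plunger1 above 0.0035 m), for 0.04 s.
2. plunger 1 has sprung back up and the fingertips pass low over the row half way to plunger 2 (within 14 mm sideways, no more than about 40 mm above the heads) (value of joint plunger1 below 0.002 m and horizontal distance between the grasp point and mid12 below 0.014 m and z of the grasp point in the frame of fixture below 0.12 m).
3. plunger 2 is pressed about half way down (3.5 mm or more) (value of joint plunger2 above 0.0035 m), for 0.04 s.
4. plunger 2 has sprung back up and the fingertips pass low over the row half way to plunger 3 (within 14 mm sideways, no more than about 40 mm above the heads) (value of joint plunger2 below 0.002 m and horizontal distance between the grasp point and mid23 below 0.014 m and z of the grasp point in the frame of fixture below 0.12 m).
5. plunger 3 is pressed about half way down (3.5 mm or more) (value of joint plunger3 above 0.0035 m), for 0.04 s.
6. plunger 3 has sprung back up and the fingertips pass low over the row half way to plunger 4 (within 14 mm sideways, no more than about 40 mm above the heads) (value of joint plunger3 below 0.002 m and horizontal distance between the grasp point and mid34 below 0.014 m and z of the grasp point in the frame of fixture below 0.12 m).
7. plunger 4 is pressed about half way down (3.5 mm or more) (value of joint plunger4 above 0.0035 m), for 0.04 s.
At the end, for the whole second after the job is handed in: Every plunger was pressed at least 3.5 mm, in order, with a low pass over each gap; all four are up again (within 1.5 mm), the fixture is within 10 mm of where it stood, and the relay, standoff, board and jar within 12 mm, upright and at rest (value of joint each of plunger1, plunger2, plunger3, plunger4 below 0.0015 m and distance of fixture from where it was at the start of the episode below 0.01 m and linear speed of fixture below 0.01 m/s and distance of each of relay, standoff, board, jar from where it was at the start of the episode below 0.012 m and angle between each of relay, standoff, board, jar's own z axis and vertical below 0.2 rad and linear speed of each of relay, standoff, board, jar below 0.02 m/s); the robot touches nothing.
It fails at once if a plunger is rammed down to its stop (more than 10.8 mm of its 12 mm) (value of joint any of plunger1, plunger2, plunger3, plunger4 above 0.0108 m).
It fails at once if two plungers are pressed down at the same time (value of joint each of plunger1, plunger2 above 0.003 m or value of joint each of plunger1, plunger3 above 0.003 m or value of joint each of plunger1, plunger4 above 0.003 m or value of joint each of plunger2, plunger3 above 0.003 m or value of joint each of plunger2, plunger4 above 0.003 m or value of joint each of plunger3, plunger4 above 0.003 m).
It fails at once if the test fixture is shoved, lifted or carried (10 mm, or tipped 0.06 rad) (distance of fixture from where it was at the start of the episode above 0.01 m or angle between fixture's own z axis and vertical above 0.06 rad).
It fails at once if the robot leans on the fixture with more than 20 N (contact force between any of the arm, the fingers and fixture above 20 N).
It fails at once if a bystander is moved, lifted or knocked over (12 mm or 0.2 rad) (distance of any of relay, standoff, board, jar from where it was at the start of the episode above 0.012 m or angle between any of relay, standoff, board, jar's own z axis and vertical above 0.2 rad).
It also fails if it takes over 45 s, if anything falls off the work surface, if the arm or the gripper's body presses on something with over 40 N, if the wrist force passes 120 N, or if a joint passes its speed limit or range.

## Working session

There is one attempt and no reset: what is moved stays moved. The work goes in short steps, Python scripts to look and compute and a shell command to move; the robot and the scene stay as the last step left them, time stands still between calls to the robot, and variables do not carry over. Pictures are saved under pics/ and viewed, at most 10 in all, crops included, and the job is handed in when it is done.

```bash
mkdir -p pics; cat > h.py <<'E'
from bench import manip
import numpy as np, cv2
from scipy.spatial.transform import Rotation as R
def rot(p):
    q=p["orientation"]; return R.from_quat([q[1],q[2],q[3],q[0]])
def ray(p,uv):
    d=np.array([(uv[0]-p["cx"])/p["fx"],-(uv[1]-p["cy"])/p["fy"],-1.]); return rot(p).apply(d)
def atz(p,uv,z):
    o=np.array(p["position"]); d=ray(p,uv); return o+d*(z-o[2])/d[2]
H=dict(post_top=75,bar_top=57,plunger1_crown=61,plunger2_crown=61,plunger3_crown=61,plunger4_crown=61,mid12=45,mid23=45,mid34=45,relay=45,standoff=45,board=0,jar=0,fixture=0)
F=dict(post_top=(-122,-10),bar_top=(125,-10),plunger1_crown=(-72,-10),plunger2_crown=(-25,10),plunger3_crown=(25,10),plunger4_crown=(72,-10))
def look(cam,names=H,n=1):
    p=manip.snapshot(cam); out={}
    for k in names:
        for r in manip.mark_of(p,k)[:n]:
            w=atz(p,r["location"],H[k]); out.setdefault(k,(w,r["confidence"]))
            print(cam,k,np.round(r["location"]),round(r["confidence"],2),np.round(w[:2],1))
    return p,out
def fit(out,minc=0.4):
    ks=[k for k in F if k in out and out[k][1]>minc]
    A=np.array([F[k] for k in ks],float);B=np.array([out[k][0][:2] for k in ks])
    a=A-A.mean(0);b=B-B.mean(0)
    th=np.arctan2((a[:,0]*b[:,1]-a[:,1]*b[:,0]).sum(),(a*b).sum())
    M=np.array([[np.cos(th),-np.sin(th)],[np.sin(th),np.cos(th)]]);t=B.mean(0)-M@A.mean(0)
    print("fixture",np.round(t,1),"deg",round(np.degrees(th),1))
    for k in F: print(k,np.round(M@F[k]+t,1),"resid",np.round(out[k][0][:2]-M@F[k]-t,1) if k in ks else None)
E
python3 - <<'E'
from h import *
print(manip.grip_point_offset, manip.get_obs())
for c in ("scene","side","wrist"):
    p,o=look(c); cv2.imwrite(f"pics/{c}.png",p["pixels"][:,:,::-1]); 
    try: fit(o)
    except Exception as e: print(e)
E
```

```text
18.700000000000003 {'time_s': 0.0, 'q': array([ 1.08798801e+00,  3.42688466e-01,  1.52502136e+00,  2.83233144e-05,
        1.27537825e+00, -1.45991538e-01]), 'dq': array([ 0.00014357, -0.00057981,  0.00074353,  0.0011491 , -0.00088042,
       -0.00063438]), 'effort': array([-1.00689642e-03, -4.33683085e+01, -2.46007901e+01, -5.12358947e-04,
        7.97320594e-03, -1.45604062e-06]), 'tool_pos': array([173.28552448, 495.15881633, 230.64221531]), 'eef_rot': array([-2.44107319e-04,  1.67617496e-01,  9.85851822e-01, -7.06869915e-04]), 'wrist_force': array([-0.089165  , -0.79586725, -0.33932946]), 'moment': array([0.01412809, 0.01074444, 0.03486162]), 'grasp_force': 0.0, 'opening': 85.4852288008887}
scene post_top [354. 242.] 0.65 [585.2  42.2]
scene bar_top [159. 278.] 0.78 [ 537.  -204.3]
scene plunger1_crown [310. 253.] 0.43 [572.2 -14.2]
scene plunger2_crown [274. 271.] 0.51 [581.  -65.7]
scene plunger3_crown [239. 274.] 0.48 [ 569.1 -107.8]
scene plunger4_crown [203. 270.] 0.42 [ 546.8 -148.8]
scene mid12 [258. 285.] 0.94 [584.5 -89.8]
scene mid23 [258. 285.] 0.94 [584.5 -89.8]
scene
[... 935 characters left out ...]
31.2]
side relay [412. 283.] 0.74 [617.5 -97. ]
side standoff [356. 338.] 0.59 [ 493.3 -145.4]
side board [472. 280.] 0.55 [742.3 -90.4]
side jar [253. 329.] 0.68 [429.9 -23.7]
side fixture [372. 319.] 0.9 [566.9 -84.8]
fixture [566.7 -85.3] deg -99.9
post_top [577.8  36.6] resid [-1.5  7.2]
bar_top [ 535.4 -206.7] resid [-1.2 -1.1]
plunger1_crown [569.2 -12.7] resid [1.  3.4]
plunger2_crown [580.8 -62.4] resid [ 0.1 -8.4]
plunger3_crown [ 572.2 -111.7] resid [ 1.6 -1.1]
plunger4_crown [ 544.5 -154.5] resid None
too many indices for array: array is 1-dimensional, but 2 were indexedh.py:22: RuntimeWarning: Mean of empty slice.
  a=A-A.mean(0);b=B-B.mean(0)
  ret = ret.dtype.type(ret / rcount)
```

View pics/scene.png

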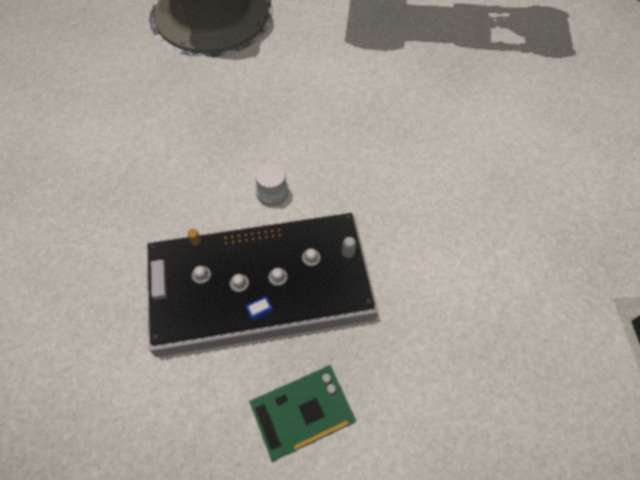

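View pics/side.png

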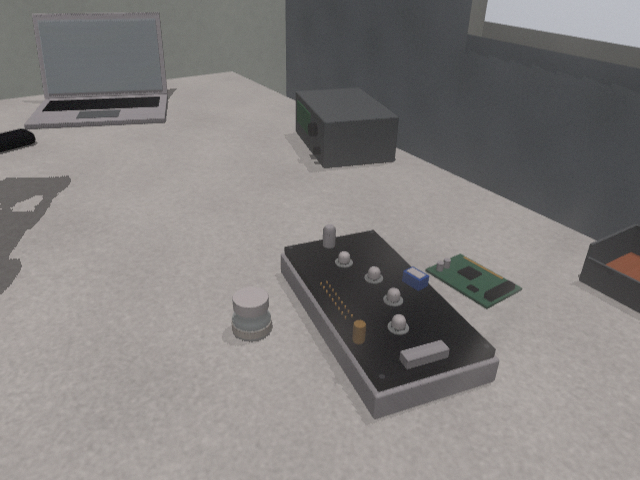

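The pictures show the row running from the post (scene 349,242) to the bar (158,278), with the white heads at about (311,256), (278,275), (239,282) and (201,273). This agrees with the networks. The fixture is near (567,-84), turned about -100.5°.

```bash
python3 -m inch '[[[24,-30,0],0],[[24,-30,0],0],[[24,-30,0],0],[[24,-30,0],0],[[24,-30,0],0],[[24,-30,0],0],[[24,-30,0],0],[[24,-30,0],0],[[24,-30,0],0],[[24,-30,0],0],[[24,-30,0],0],[[24,-30,0],0]]' -1; python3 -m inch '[[[24,-30,0],0],[[24,-30,0],0],[[0,-30,0],0],[[0,-30,0],0],[[0,0,0],0],[[0,0,0],0],[[0,0,0],0]]'
python3 - <<'E'
from h import *
p,o=look("wrist"); cv2.imwrite("pics/w2.png",p["pixels"][:,:,::-1]); fit(o)
p,o=look("scene");fit(o)
E
```

```text
time_s: 3.25
tool_pos: [462.4, 133.8, 231.5]
eef_rot: [0.0, 0.168, 0.986, 0.0]
wrist_force: [1.2, 0.5, 0.3]
opening: -0.1
grasp_force: 0.0
time_s: 3.83
tool_pos: [509.4, 15.9, 231.3]
eef_rot: [-0.0, 0.168, 0.986, 0.0]
wrist_force: [0.1, 0.2, 0.5]
opening: -0.0
grasp_force: 0.0
wrist post_top [374. 297.] 0.86 [579.6  33.9]
wrist bar_top [ 79. 327.] 0.62 [ 533.4 -206.2]
wrist plunger1_crown [313. 301.] 0.58 [573.7 -13.5]
wrist plunger2_crown [284. 301.] 0.71 [565.7 -36.1]
wrist plunger3_crown [200. 337.] 0.68 [ 573.6 -112.9]
wrist plunger4_crown [140. 322.] 0.86 [ 544.5 -153.3]
wrist mid12 [172. 320.] 0.82 [ 557.4 -136.6]
wrist mid23 [172. 320.] 0.82 [ 557.4 -136.6]
wrist mid34 [172. 320.] 0.82 [ 557.4 -136.6]
wrist relay [241. 366.] 0.85 [618.8 -97.9]
wrist standoff [126. 258.] 0.61 [ 493.4 -147.9]
wrist board [300. 436.] 0.73 [744.7 -90. ]
wrist jar [248. 129.] 0.92 [431.1 -22.5]
wrist fixture [241. 290.] 0.96 [566.6 -85.2]
fixture [565.1 -81.4] deg -99.9
post_top [576.3  40.5] resid [ 3.3 -6.6]
bar_top [ 533.7 -202.8] resid [-0.3 -3.3]
plunger1_crown [567.7  -8.8] resid [ 6.  -4.7]

[... 405 characters left out ...]
unger4_crown [201. 265.] 0.66 [ 539.8 -150. ]
scene mid12 [293. 268.] 0.94 [577.  -39.4]
scene mid23 [293. 268.] 0.94 [577.  -39.4]
scene mid34 [293. 268.] 0.94 [577.  -39.4]
scene relay [258. 308.] 0.92 [614.3 -98.9]
scene standoff [201. 241.] 0.73 [ 496.7 -140.9]
scene board [301. 410.] 0.68 [741.2 -89.2]
scene jar [270. 194.] 0.71 [427.8 -24.9]
scene fixture [260. 287.] 0.89 [567.6 -85.9]
fixture [566.3 -83.7] deg -101.5
post_top [580.8  37.8] resid [-0.2  1.6]
bar_top [ 531.6 -204.2] resid [ 0.8 -1.5]
plunger1_crown [570.8 -11.2] resid [-0.8 -2.9]
plunger2_crown [581.1 -61.2] resid [ 1.5 -1.7]
plunger3_crown [ 571.1 -110.2] resid [1.  2.1]
plunger4_crown [ 542.2 -152.3] resid [-2.3  2.3]
```

Scene, side and wrist all agree within a few mm. I'll take P1 as (570,-12), P2 (581,-62), P3 (572,-111), P4 (543.5,-153.5).

```bash
python3 -m inch '[[[30,-14,-20],0],[[30.5,-13.5,-20],0],[[0,0,-35],0],[[0,0,-35],0],[[0,0,-25],0],[[0,0,-15],0],[[0,0,-10],0],[[0,0,-7],0],[[0,0,0],0],[[0,0,0],0],[[0,0,0],0]]'
python3 - <<'E'
from h import *
p,o=look("wrist",F); cv2.imwrite("pics/w3.png",p["pixels"][:,:,::-1])
p,o=look("side",F); cv2.imwrite("pics/s3.png",p["pixels"][140:380,240:560,::-1].repeat(2,0).repeat(2,1))
E
```

```text
time_s: 6.25
tool_pos: [570.9, -12.1, 65.6]
eef_rot: [0.001, 0.168, 0.986, 0.0]
wrist_force: [-0.1, 0.2, 0.4]
opening: 0.1
grasp_force: 0.0
wrist post_top [461. 324.] 0.85 [581.5  35.4]
wrist plunger2_crown [213. 379.] 0.91 [581.8 -62.5]
wrist plunger3_crown [ 92. 397.] 0.63 [ 573.1 -112.4]
side post_top [381. 286.] 0.74 [ 550.3 -114.6]
side bar_top [425. 348.] 0.92 [ 536.4 -206. ]
side plunger1_crown [396. 313.] 0.68 [ 544.9 -148.5]
side plunger2_crown [329. 227.] 0.75 [593.   53.4]
side plunger3_crown [394. 291.] 0.58 [ 571.1 -115.4]
side plunger4_crown [399. 318.] 0.65 [ 541.1 -158.2]
```

View pics/w3.png

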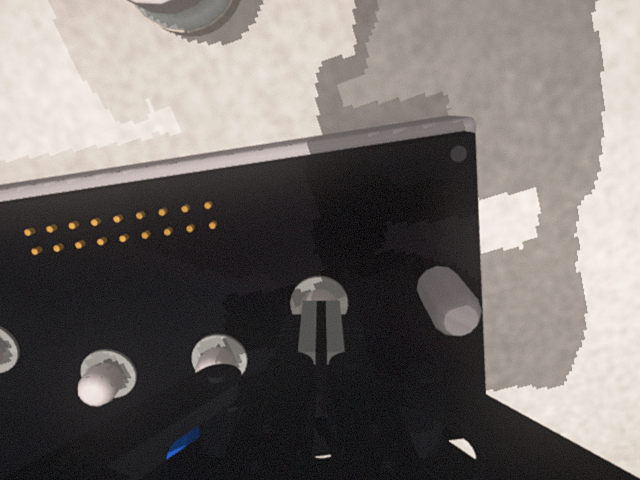

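View pics/s3.png

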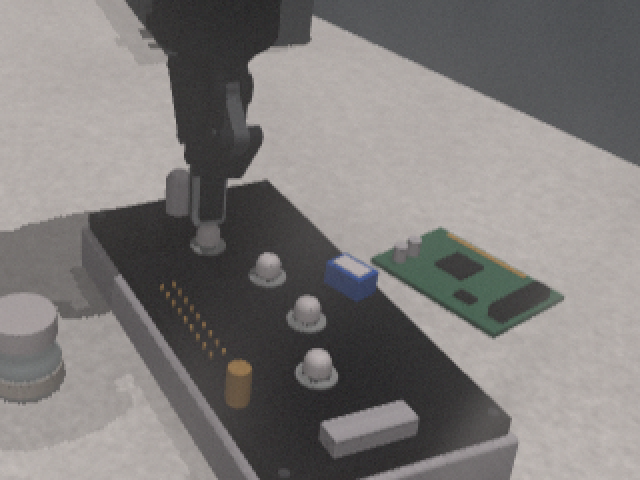

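The fingertips stand right over plunger 1 (wrist image 320,300), with the post about 45 mm clear. Now I press gently, watching the force.

```bash
python3 -m inch '[[[0,0,-2],0],[[0,0,-2],0],[[0,0,-2],0],[[0,0,0],0],[[0,0,0],0],[[0,0,0],0],[[0,0,0],0]]'
```

```text
time_s: 7.53
tool_pos: [570.1, -12.0, 58.5]
eef_rot: [0.0, 0.168, 0.986, 0.0]
wrist_force: [-0.0, 1.1, 2.3]
opening: -0.1
grasp_force: 1.4
```

```bash
python3 -m inch '[[[0,0,-2],0],[[0,0,-2],0],[[0,0,0],0],[[0,0,0],0],[[0,0,0],0],[[0,0,0],0]]'
```

```text
time_s: 8.03
tool_pos: [570.1, -12.0, 54.5]
eef_rot: [0.0, 0.168, 0.986, 0.0]
wrist_force: [0.1, -0.3, 4.8]
opening: -0.1
grasp_force: 2.4
```

4.8 N means about 5.6 mm down. Release, travel low to plunger 2, and press it to the same height.

```bash
python3 -m inch '[[[0,0,10],0],[[0,0,10],0],[[0,0,0],0],[[2.2,-10,0],0],[[2.2,-10,0],0],[[2.2,-10,0],0],[[2.2,-10,0],0],[[2.2,-10,0],0],[[0,0,0],0],[[0,0,0],0],[[0,0,0],0]]'; python3 -m inch '[[[0,0,-6],0],[[0,0,-4],0],[[0,0,-2],0],[[0,0,-2],0],[[0,0,-2],0],[[0,0,-2],0],[[0,0,0],0],[[0,0,0],0],[[0,0,0],0]]'
```

```text
time_s: 8.95
tool_pos: [580.8, -62.0, 74.1]
eef_rot: [-0.0, 0.168, 0.986, 0.0]
wrist_force: [-1.0, -0.9, -0.6]
opening: 0.2
grasp_force: 0.0
time_s: 9.7
tool_pos: [581.0, -61.8, 56.5]
eef_rot: [0.0, 0.168, 0.986, 0.0]
wrist_force: [-1.6, 2.1, 3.2]
opening: 0.1
grasp_force: 1.9
```

```bash
python3 -m inch '[[[0,0,-2],0],[[0,0,0],0],[[0,0,0],0],[[0,0,0],0],[[0,0,0],0]]'
python3 - <<'E'
from h import *
p=manip.snapshot("side"); cv2.imwrite("pics/s4.png",p["pixels"][140:380,240:560,::-1].repeat(2,0).repeat(2,1))
E
```

```text
time_s: 10.12
tool_pos: [581.1, -62.0, 54.5]
eef_rot: [0.0, 0.168, 0.986, 0.0]
wrist_force: [-1.2, 2.3, 5.4]
opening: 0.1
grasp_force: 2.5
```

View pics/s4.png

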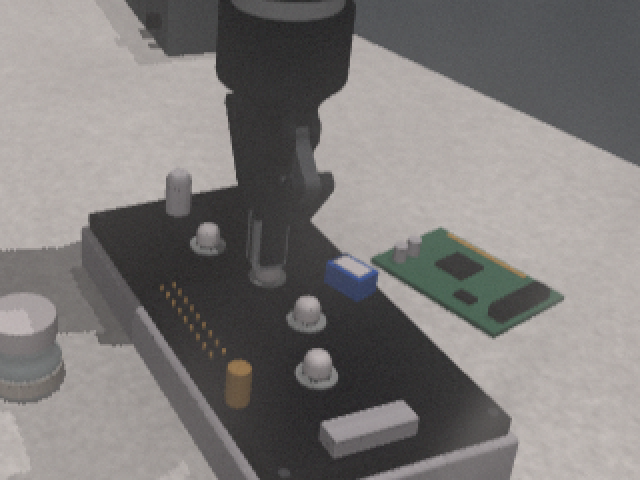

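The picture shows plunger 1 (208,235) up again and plunger 2 (267,275) pressed under the tips, with nothing else moved. On to plunger 3, at (-9,-49).

```bash
python3 -m inch '[[[0,0,10],0],[[0,0,10],0],[[0,0,0],0],[[-1.8,-9.8,0],0],[[-1.8,-9.8,0],0],[[-1.8,-9.8,0],0],[[-1.8,-9.8,0],0],[[-1.8,-9.8,0],0],[[0,0,0],0],[[0,0,0],0],[[0,0,0],0]]'; python3 -m inch '[[[0,0,-6],0],[[0,0,-4],0],[[0,0,-2],0],[[0,0,-2],0],[[0,0,-2],0],[[0,0,-2],0],[[0,0,-2],0],[[0,0,0],0],[[0,0,0],0],[[0,0,0],0],[[0,0,0],0]]'
```

```text
time_s: 11.08
tool_pos: [571.9, -111.0, 74.2]
eef_rot: [-0.0, 0.168, 0.986, 0.0]
wrist_force: [0.5, 0.6, -0.1]
opening: 0.1
grasp_force: 0.0
time_s: 12.0
tool_pos: [572.0, -110.9, 54.6]
eef_rot: [0.0, 0.168, 0.986, 0.0]
wrist_force: [-3.3, 2.2, 4.8]
opening: -0.3
grasp_force: 2.4
```

Pressed with 4.8 N. Next is plunger 4, at (-28.5,-42.5).

```bash
python3 -m inch '[[[0,0,10],0],[[0,0,10],0],[[0,0,0],0],[[-5.7,-8.5,0],0],[[-5.7,-8.5,0],0],[[-5.7,-8.5,0],0],[[-5.7,-8.5,0],0],[[-5.7,-8.5,0],0],[[0,0,0],0],[[0,0,0],0],[[0,0,0],0]]'; python3 -m inch '[[[0,0,-6],0],[[0,0,-4],0],[[0,0,-2],0],[[0,0,-2],0],[[0,0,-2],0],[[0,0,-2],0],[[0,0,-2],0],[[0,0,0],0],[[0,0,0],0],[[0,0,0],0],[[0,0,0],0]]'
python3 - <<'E'
from h import *
p=manip.snapshot("side"); cv2.imwrite("pics/s5.png",p["pixels"][140:380,240:560,::-1].repeat(2,0).repeat(2,1))
E
```

```text
time_s: 12.92
tool_pos: [543.5, -153.6, 74.3]
eef_rot: [0.0, 0.168, 0.986, 0.0]
wrist_force: [-0.3, 0.4, 1.4]
opening: 0.0
grasp_force: 0.0
time_s: 13.83
tool_pos: [543.5, -153.3, 54.5]
eef_rot: [0.0, 0.168, 0.986, 0.0]
wrist_force: [-1.8, 2.7, 4.4]
opening: 0.1
grasp_force: 2.5
```

View pics/s5.png

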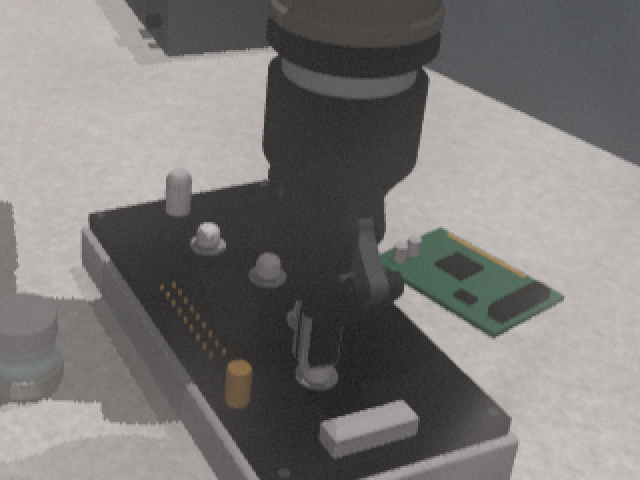

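Plunger 4 (318,375) is pressed under the tips and the others are up. I'll retreat straight up and check.

```bash
python3 -m inch '[[[0,0,10],0],[[0,0,20],0],[[0,0,35],0],[[0,0,35],0],[[0,0,35],0],[[0,0,35],0],[[0,0,0],0],[[0,0,0],0],[[0,0,0],0],[[0,0,0],0]]'
python3 - <<'E'
from h import *
p=manip.snapshot("side"); cv2.imwrite("pics/s6.png",p["pixels"][140:380,240:560,::-1].repeat(2,0).repeat(2,1))
E
```

```text
time_s: 14.72
tool_pos: [542.8, -153.4, 223.0]
eef_rot: [-0.001, 0.168, 0.986, 0.0]
wrist_force: [1.0, 0.2, 0.3]
opening: -0.1
grasp_force: 0.0
```

View pics/s6.png

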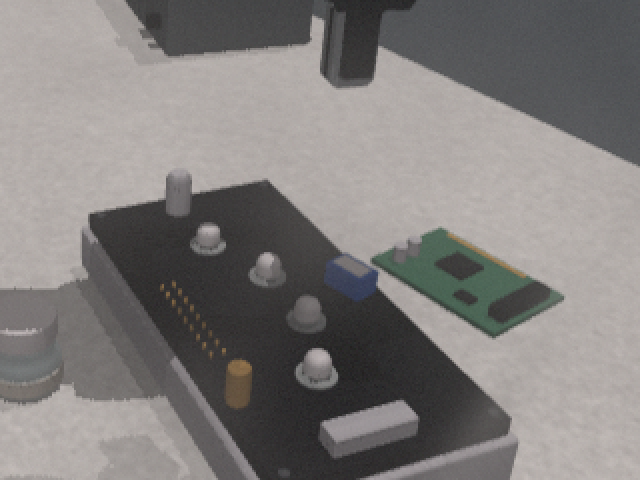

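All four plungers are up at (208,235), (267,267), (307,312) and (317,363), and the relay, standoff, board and jar are where they were.

```bash
python3 -c "
from bench import manip; print(manip.close_job())"
```

```text
the job is handed in; nothing more can be done
None
```

The job is handed in: all four plungers were pressed about half way in order (4.4 to 5.4 N each), with low passes between them. In the last picture all four are up, nothing has moved, and the arm is clear; the judge's verdict was not shown.

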